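Bed a round cover against the stops of a sloping drill rest

ROBOT

A 7-joint arm with a two-finger parallel gripper is mounted at the origin on the work surface. World frame = base frame: x ahead of the robot, y to its left, z up, the work surface at z = 0. Lengths are in m, angles in degrees, forces in N, time in s.
With the tool pointing down it reaches from about 0.375 to 0.925 m from the base axis. Payload 3.1 kg.
Tool frame: the origin (TCP) lies midway between the tips of the shut fingers; the grasp point (between the pads) lies 19 mm behind it; y points along the fingers, x is the direction in which the jaws open and shut, and the axes are right-handed (so a half turn about y gives the same grasp; the last joint's range is limited). The gripper opens to 85 mm and grips with 20 to 120 N. Pads are 22 mm wide; open, the fingers measure 114 mm over their backs; the gripper's body (76 mm by 85 mm) begins 54 mm behind the grasp point. The pads swing forward as they close: fully open they stand 13 mm farther back than shut.
Start: joints at [-69.087, 21.939, 2.515, 91.553, -1.026, 66.532, -2.859], TCP at [0.29, 0.582, 0.231] pointing down, gripper open.
Joint ranges: [-149.38, 149.38], [-23.57, 123.04], [-84.95, 90], [0, 143.3], [-89.99, 269.99], [3.08, 112.72], [-163.45, 163.45]. Speed limits (degrees/s): [159.86, 159.86, 180, 180, 180, 180, 180].

INTERFACE

Orientations are given as [roll, pitch, yaw] about the fixed x, y, z axes, in that order (R = Rz(yaw) Ry(pitch) Rx(roll)).
In Python, from bench import arm gives the robot as it stands.
- The arm moves only by the shell command python3 -m pendant 'ROWS' [OPENING] [FORCE]. ROWS is JSON, a list of rows, each a list of 4 numbers: the shift along the world's x, y, z in mm, then the turn about the world's z in rad. A call has 1 to 10 rows; each row is the pose to reach, as a shift and turn from the pose commanded when the call began; what a row does not reach only later rows make up. A row lasts 1/10 s, in which the tool goes at most 50 mm and 8.59 degrees, less where a joint would pass 70% of its speed; a pose out of reach is approached as far as the arm can. A call with a gripper value outside its range is refused whole. OPENING is the gripper's target within -1 to 1 (shut at 1, half-way at 0, fully open at -1), set as the call begins (- or left out, the last holds). The fingers move at their own pace and stop on an object; FORCE is the grip in N (left out, the last holds). Time passes only in rows, so rows that repeat a pose let the fingers close. It gives the time, the measured TCP pose, the force and the opening at its end, in the units of the state.
- arm.read_state(): the state, without advancing time (a new reading comes with each control period).
- arm.capture(name): name is "side" or "top"; returns (picture, depth): 384x512x3 uint8, blue, green, red; 384x512 float32, m along the optical axis (not along the pixel's ray), 0 where there is no reading.
- arm.camera_params(name): a dict with "fx", "fy", "cx", "cy" (pixels), "R" (3x3) and "t" (3): a world point X has camera coordinates R X + t. Camera axes: x right, y down, z forward; pixel columns grow to the right and rows downward; lengths in m; the calibration is good to about 2 mm. A picture is of the moment at which its call begins. camera_params takes no time and is no camera call.
- arm.finish_job(): hands the job in, once; it reports no verdict.
The state is a dict: "t": time; "joint_pos": joint angles; "dq": joint speeds; "effort": joint torques, N m; "ee_pos": TCP position; "eef_rot": TCP orientation; "force": force on the tool from outside, world axes, zero at the start; "ft_torque": the same for the moment, N m; "opening": finger opening in m.
Only numpy, scipy, OpenCV 4.12 (cv2) and the standard library are available. Lean on these libraries where they do the work, as an engineer would, in place of code of your own. Each camera call takes 0.05 s, during which the arm holds its last target.

TASK

Put the round steel cover with the hub flat on the sloping bed of the drill rest, hub upward, and nudge it gently until its rim bears on both stop screws. Then slide the keeper down the slope until it touches the rim too, so that the cover is held at three points, let go, and leave the flat ring, spanner, screwdriver, jar and bottle where they are.

Things in the scene. Friction and masses are not known exactly. Their poses are not given: they have to be found in the camera images.
- cover_center (a point): The work piece: a plain solid steel disc with a hub, about 0.4 kg. Flange 70 mm in diameter, 12 mm thick; on it a centred hub 26 mm in diameter that reaches 44 mm above the underside. It starts flat on the bench, hub up. This point is on its axis, 22 mm above the underside; z is the axis, from underside to hub. It may stand in either of two places, the spacer in the other.
- spacer_center (a point): A bystander that looks similar: a flat loose steel ring without hub, 70 mm outside, 32 mm bore, 14 mm high; this point is its centre at half height. Leave it.
- rest: The dark steel foot plate of the drill rest, 220 mm (x) by 150 mm (y), screwed to the bench; origin at the centre of its underside; x points to the slope's downhill side, away from the robot to within half a radian. Dry friction: the cover does not slide home by itself, and pushed straight downhill it may jam on one screw: nudge it sideways too.
- bed: Flat aluminium bed of the rest, fixed, tilted 14 degrees. Origin on its surface, 58 mm above the bench; x downhill along the surface, y across, z normal to it. Surface from x = -112 to 93 mm, y = -75 to 75 mm. Guide strips 7 mm high at y = -34 and 34 mm end at x = -45 mm. With both screws at mid reach the cover's axis ends at x = 8 mm, y = 0; the screws shift it by up to 6 mm.
- stop_left: Fixed steel block on the bed, +y side, 24 by 22 by 20 mm high, with the left stop screw. Origin: centre of its underside; x in the bed's plane, +45 degrees from the bed's x, away from the cover. From its -x face, 7 mm up, an 8 mm screw with domed tip points at the cover. Its reach, 6 to 14 mm, differs every time and is not reported: find it by touch or sight. It does not give way.
- stop_right: The same on the -y side, x turned -45 degrees from the bed's x; its screw is set independently, also 6 to 14 mm out of the block's -x face.
- keeper (a joint): How far the keeper has slid downhill, m: 0 is fully back uphill, range 0 to 0.068; it starts between 0 and 0.01. A dry slide with about 2 N of friction that stays where it is left.
- keeper_face (a point): Centre of the keeper's flat downhill face, 7 mm above the bed; at joint 0 it is at x = -80 mm, y = 0 of the bed. Axes as the bed's; the face is 56 mm wide and 14 mm high. The keeper is a steel bar 16 mm thick.
- keeper_post (a point): The keeper's upright round post for pushing it, 16 mm in diameter, standing square to the bed on the middle of the bar from 14 to 48 mm above the bed; this point is on its axis, 33 mm above the bed, 8 mm uphill of the face.
- jar: Bystander: clear jar, 64 mm in diameter, 80 mm high, origin under its centre.
- oil: Bystander: grey bottle, 56 mm in diameter, 150 mm high, origin under its centre.
- wrench: Bystander: a flat steel spanner lying on the bench, origin under its middle.
- driver: Bystander: a screwdriver with a black handle lying on the bench, origin under its middle.
Not all that is in view belongs to the job. Leave any blue or orange look-alike of the part that bears cover_center alone.

How it is judged:
By the outcome, as a careful person would: the job done as asked, in the order asked, and still so for the second after the job is handed in, with the robot touching nothing.
It also fails if it takes over 72 s, if anything falls off the work surface, if the arm or the gripper's body presses on something with over 40 N, if the wrist force passes 120 N, or if a joint passes its speed limit or range.

## Working session

There is one attempt and no reset: what is moved stays moved. The work goes in short steps, Python scripts to look and compute and a shell command to move; the robot and the scene stay as the last step left them, time stands still between calls to the robot, and variables do not carry over. Pictures are saved under pics/ and viewed, and the job is handed in when it is done.

```bash
ls; mkdir -p pics; python3 - <<'E'
from bench import arm
import cv2,numpy as np
s=arm.read_state();print({k:np.round(v,3).tolist() for k,v in s.items()})
for n in("top","side"):
    p,d=arm.capture(n);cv2.imwrite(f"pics/{n}0.png",p);np.save(f"pics/{n}0.npy",d)
    c=arm.camera_params(n);print(n,{k:np.round(v,4).tolist() for k,v in c.items()})
E
```

```text
pics
{'t': 0.0, 'joint_pos': [-69.088, 21.992, 2.51, 91.651, -1.025, 66.53, -2.858], 'dq': [-0.035, -0.021, 0.029, 0.002, 0.078, 0.018, 0.015], 'effort': [-0.0, -43.347, 1.024, -24.951, 0.011, 0.011, -0.0], 'ee_pos': [0.29, 0.581, 0.23], 'eef_rot': [-90.009, 0.15, 63.492], 'force': [0.038, 0.369, -0.472], 'ft_torque': [0.026, 0.001, 0.046], 'opening': 0.085}
top {'fx': 410.7214, 'fy': 410.7214, 'cx': 254.2798, 'cy': 193.3297, 'R': [[0.1106, -0.9939, 0.0022], [-0.9727, -0.1087, -0.205], [0.204, 0.0205, -0.9788]], 't': [0.0108, 0.5668, 1.3806]}
side {'fx': 367.0824, 'fy': 367.0824, 'cx': 257.1752, 'cy': 188.3939, 'R': [[0.8107, -0.5854, -0.0136], [-0.4106, -0.5519, -0.7258], [0.4174, 0.594, -0.6878]], 't': [-0.3918, 0.326, 0.8361]}
```

View pics/top0.png

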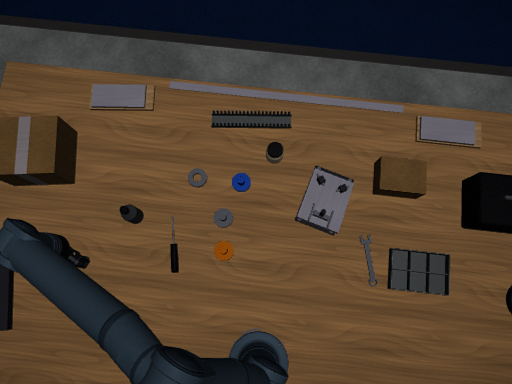

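View pics/side0.png

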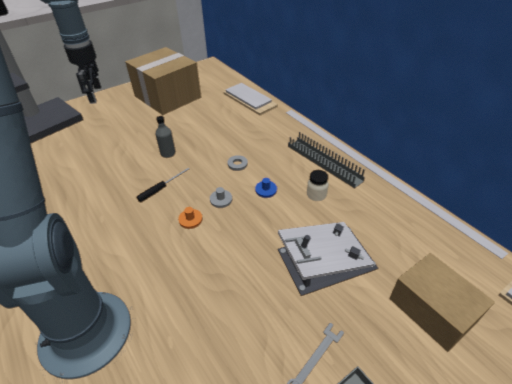

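The top view shows the cover at about (223,218), the ring at (198,177), the blue and orange look-alikes at (241,182) and (224,251), and the rest at about (326,200). The side view agrees. I'll zoom in for details next.

```bash
cat > h.py <<'E'
import numpy as np,cv2
from bench import arm
def ray(n,u,v):
    c=arm.camera_params(n);R=np.array(c["R"]);t=np.array(c["t"])
    d=R.T@np.array([(u-c["cx"])/c["fx"],(v-c["cy"])/c["fy"],1.]);return -R.T@t,d
def onz(n,u,v,z):
    o,d=ray(n,u,v);return o+d*(z-o[2])/d[2]
def proj(n,X):
    c=arm.camera_params(n);p=np.array(c["R"])@np.array(X)+np.array(c["t"])
    return np.array([c["fx"]*p[0]/p[2]+c["cx"],c["fy"]*p[1]/p[2]+c["cy"]])
def tri(u1,u2):
    o1,d1=ray("top",*u1);o2,d2=ray("side",*u2)
    A=np.stack([d1,-d2],1);s=np.linalg.lstsq(A,o2-o1,rcond=None)[0]
    a=o1+d1*s[0];b=o2+d2*s[1];return (a+b)/2,np.linalg.norm(a-b)
def crop(n,p,x,y,w,h,k,name):
    q=cv2.resize(p[y:y+h,x:x+w],None,fx=k,fy=k,interpolation=cv2.INTER_CUBIC);cv2.imwrite("pics/"+name,q)
E
python3 - <<'E'
from h import *
p=cv2.imread("pics/top0.png");crop("t",p,285,155,80,90,6,"t_rest.png");crop("t",p,185,160,80,70,7,"t_cov.png")
p=cv2.imread("pics/side0.png");crop("s",p,270,215,115,80,6,"s_rest.png");crop("s",p,190,140,80,80,7,"s_cov.png")
E
```

```text
(no output)
```

View pics/t_rest.png

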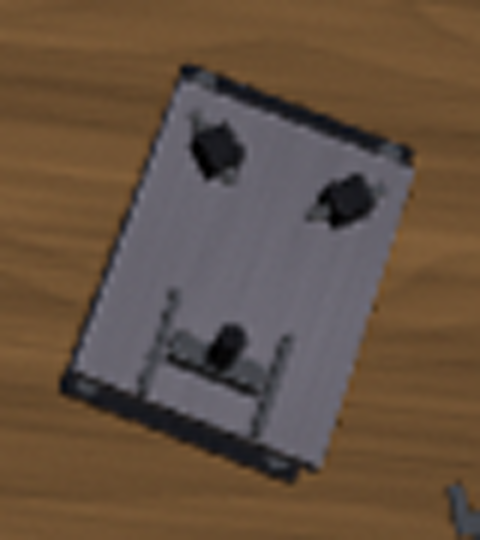

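View pics/s_rest.png

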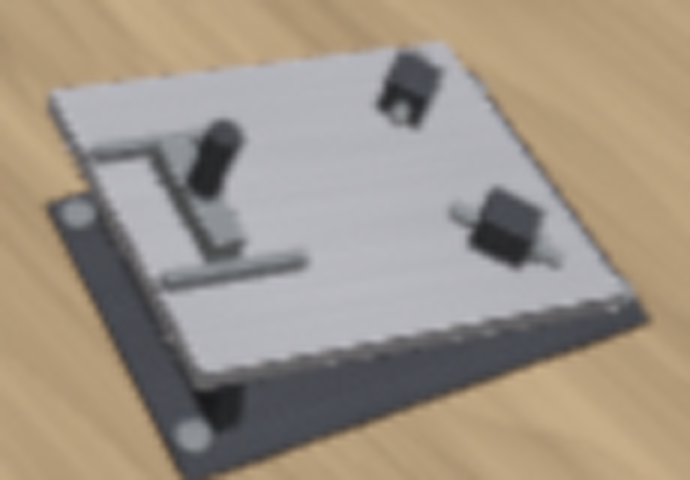

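View pics/t_cov.png

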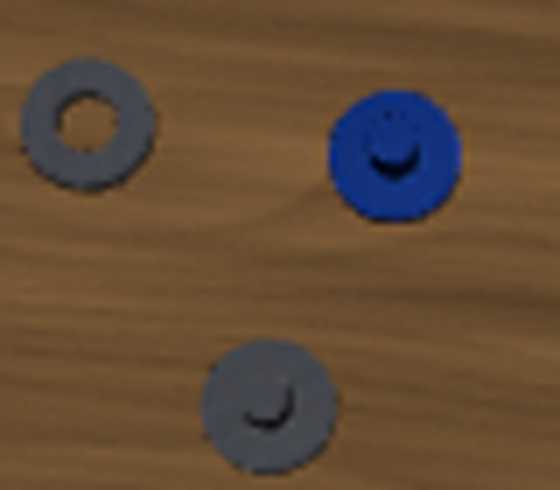

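View pics/s_cov.png

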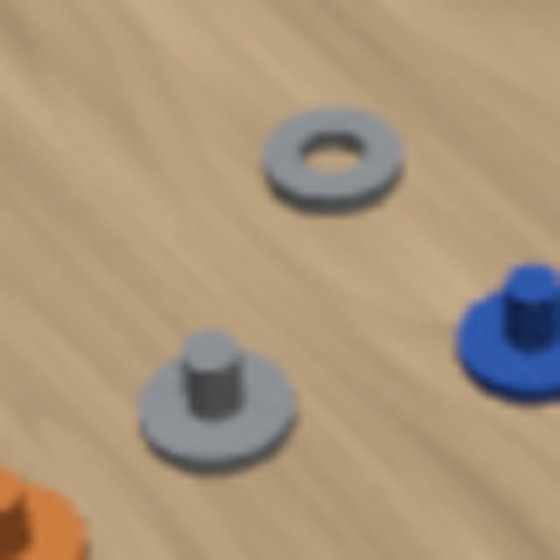

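The zoomed views show the bed, the stop blocks with their screws (left one up-left in the top view), and the keeper near its uphill end. The cover's hub is visible. Now I'll measure.

```bash
cat >> h.py <<'E'
S,C=np.sin(np.radians(14)),np.cos(np.radians(14))
def kabsch2(P,Q): # Q = R P + t
    p,q=P.mean(0),Q.mean(0);a=P-p;b=Q-q
    y=np.arctan2((a[:,0]*b[:,1]-a[:,1]*b[:,0]).sum(),(a*b).sum());R=np.array([[np.cos(y),-np.sin(y)],[np.sin(y),np.cos(y)]])
    return y,q-R@p,R
E
python3 - <<'E'
from h import *
B=np.array([[93,75],[93,-75],[-112,-75],[-112,75.]])/1000
P=np.c_[B[:,0]*C,B[:,1]]; z=.058-B[:,0]*S
img={"top":([285,155],[(187,78),(413,163),(320,470),(73,385)]),"side":([270,215],[(445,42),(635,295),(205,378),(50,93)])}
for n,(o,c) in img.items():
    im=cv2.imread(f"pics/{n}0.png");g=cv2.cvtColor(im,cv2.COLOR_BGR2GRAY)
    uv=np.array([[o[0]+(a+.5)/6-.5,o[1]+(b+.5)/6-.5] for a,b in c])
    Q=np.array([onz(n,*uv[i],z[i])[:2] for i in range(4)])
    y,t,R=kabsch2(P,Q);print(n,"yaw",np.degrees(y),"bed origin",t,"res mm",np.round((Q-(P@R.T+t))*1e3,1).tolist())
# cover
for n in("top","side"):
    im=cv2.imread(f"pics/{n}0.png");hsv=cv2.cvtColor(im,cv2.COLOR_BGR2HSV)
    x,y,w,h=(205,200,36,36) if n=="top" else (205,180,32,32)
    m=np.zeros(im.shape[:2],np.uint8);m[y:y+h,x:x+w]=(hsv[y:y+h,x:x+w,1]<60)*255
    if n=="top":
        cs,_=cv2.findContours(m,cv2.RETR_EXTERNAL,cv2.CHAIN_APPROX_NONE);c=max(cs,key=cv2.contourArea)
        e=cv2.fitEllipse(c);print(n,e,onz(n,*e[0],.012), cv2.boundingRect(c))
    x,y,w,h=(185,165,28,25) if n=="top" else (222,150,30,25)
    m=np.zeros(im.shape[:2],np.uint8);m[y:y+h,x:x+w]=(hsv[y:y+h,x:x+w,1]<60)*255
# side: flange/hub top  from crop
hub=onz("side",190+(212+.5)/7-.5,140+(346+.5)/7-.5,.044);print("hub side",hub)
fl=onz("side",190+(218+.5)/7-.5,140+(402+.5)/7-.5,.012);print("flange side",fl)
print("hub top pred",proj("top",[hub[0],hub[1],.044]))
for n in("top",):
    d=np.load("pics/top0.npy");print(d[210:228:2,216:232:2])
E
```

```text
top yaw -14.801392369154597 bed origin [ 0.5768385  -0.18062931] res mm [[2.7, -4.9], [3.6, 1.7], [-0.3, 3.0], [-6.0, 0.3]]
side yaw -15.146183935790797 bed origin [ 0.57810464 -0.18123884] res mm [[-0.1, 0.1], [1.5, -1.1], [-0.8, 0.5], [-0.6, 0.5]]
top ((222.84307861328125, 217.5419921875), (18.197072982788086, 18.441604614257812), 104.09129333496094) [0.47140493 0.1764451  0.012     ] (214, 208, 19, 20)
hub side [0.47316439 0.17751965 0.044     ]
flange side [0.47205149 0.17577725 0.012     ]
hub top pred [221.93695228 215.66670259]
[[1.4833671 1.4725806 1.4760287 1.468208  1.4774224 1.4710958 1.4709923
  1.4810444]
 [1.4763954 1.4751283 1.4783573 1.4734789 1.471827  1.4699532 1.4721941
  1.4743706]
 [1.4709216 1.4716026 1.4398001 1.4410491 1.4387913 1.4712483 1.4658754
  1.4634488]
 [1.4706231 1.4698987 1.4371103 1.4396288 1.4343115 1.438554  1.4732773
  1.4677882]
 [1.469221  1.471536  1.4363815 1.4344714 1.438221  1.4510826 1.46896
  1.4625448]
 [1.4692134 1.4695016 1.4651002 1.4419433 1.4469845 1.4667658 1.4686674
  1.4705011]
 [1.4633956 1.4666569 1.4719305 1.4630147 1.4654794 1.4682641 1.4620489
  1.4662422]
 [1.4661924 1.4605626 1.4644002 1.4600718 1.4667358 1.4640809 1.4586918
  1.468688 ]
 [1.4789573 1.4689479 1.4620911 1.4592079 1.4590752 1.4634548 1.472304
  1.4764093]]
```

Bed origin is about (0.5777,-0.181) with yaw -15°, and the cover is at (0.472,0.176). I'll move above the cover with the jaw axis turned to the bed's y (75°).

```bash
python3 -m pendant '[[15,-35,0,0.02],[35,-80,0,0.06],[55,-125,0,0.1],[75,-170,0,0.14],[95,-215,0,0.18],[115,-258,0,0.2],[135,-300,-10,0.2],[155,-343,-30,0.2],[172,-383,-60,0.2],[182,-405,-90,0.2]]' -1
python3 -m pendant '[[0,0,-15,0],[0,0,-40,0],[0,0,-50,0],[0,0,-50,0]]' -1
python3 - <<'E'
from h import *
for n in("top","side"):
    p,d=arm.capture(n);cv2.imwrite(f"pics/{n}1.png",p)
    x,y=(165,170) if n=="top" else (150,110);crop(n,p,x,y,120,100,6,f"{n}1c.png")
E
```

```text
t: 1.1
ee_pos: [0.474, 0.1731, 0.1413]
eef_rot: [-90.1, -0.1, 74.7]
force: [-0.3, 0.1, 0.3]
opening: 0.0853
t: 1.5
ee_pos: [0.4703, 0.176, 0.0895]
eef_rot: [-89.8, 0.2, 75.0]
force: [0.4, -0.4, 0.1]
opening: 0.0857
```

View pics/top1c.png

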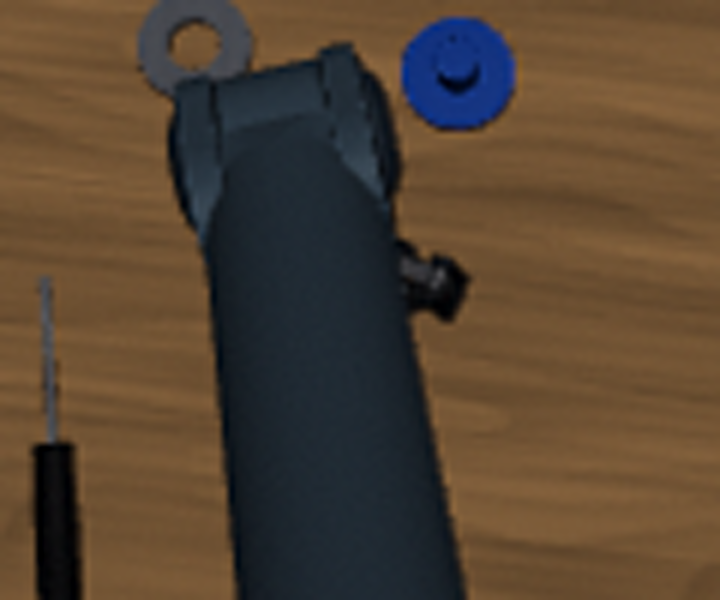

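View pics/side1c.png

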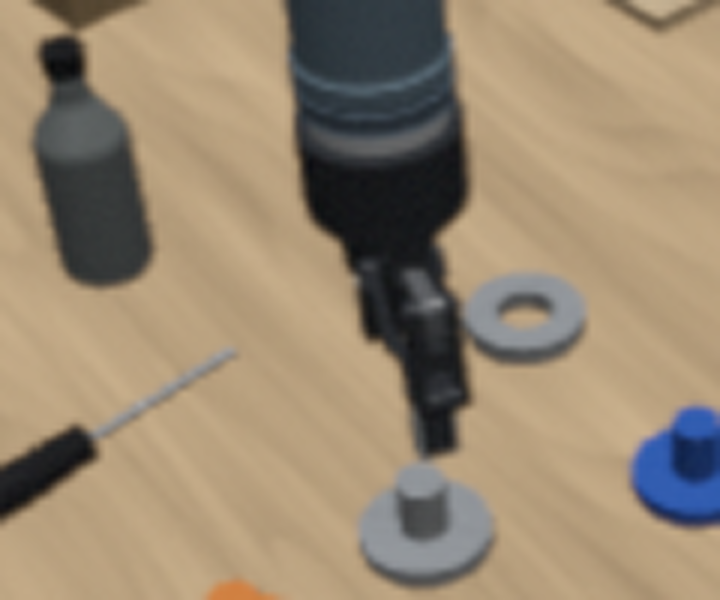

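The open fingers straddle the hub line, with the hub at side-crop (422,480). I'll descend.

```bash
python3 -m pendant '[[1,0,-15,0],[1,0,-35,0],[1,0,-52,0],[1,0,-64,0],[1,0,-70,0],[1,0,-70,0]]' -1
python3 -m pendant '[[0,0,0,0],[0,0,0,0],[0,0,0,0],[0,0,0,0],[0,0,0,0],[0,0,0,0],[0,0,0,0],[0,0,0,0]]' 1 30
python3 - <<'E'
from h import *
p,d=arm.capture("side");cv2.imwrite("pics/side2.png",p);crop("s",p,170,130,100,80,7,"side2c.png")
E
```

```text
t: 2.2
ee_pos: [0.4731, 0.1768, 0.0212]
eef_rot: [-90.0, 0.0, 75.0]
force: [0.6, 0.5, 0.2]
opening: 0.0852
t: 3.0
ee_pos: [0.4738, 0.1773, 0.0219]
eef_rot: [-90.0, -0.1, 75.0]
force: [-0.8, 0.7, 5.6]
opening: 0.0243
```

View pics/side2c.png

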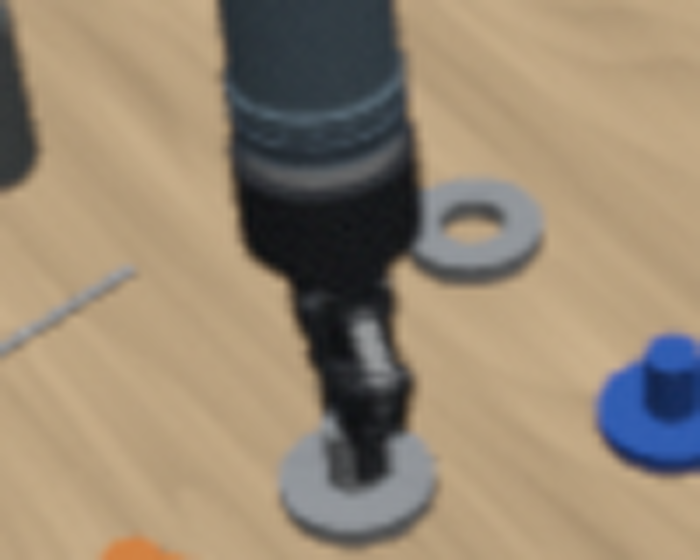

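The hub is gripped (24 mm opening) with the fingers just above the flange. I'll lift and check.

```bash
python3 -m pendant '[[0,0,5,0],[0,0,15,0],[0,0,35,0],[0,0,65,0],[0,0,100,0],[0,0,130,0],[0,0,140,0],[0,0,140,0]]' 1 30
python3 - <<'E'
from h import *
p,d=arm.capture("side");cv2.imwrite("pics/side3.png",p);crop("s",p,160,80,110,80,7,"side3c.png")
E
```

```text
t: 3.85
ee_pos: [0.4738, 0.1767, 0.1623]
eef_rot: [-90.1, -0.1, 74.9]
force: [0.3, -0.0, -4.8]
opening: 0.0243
```

View pics/side3c.png

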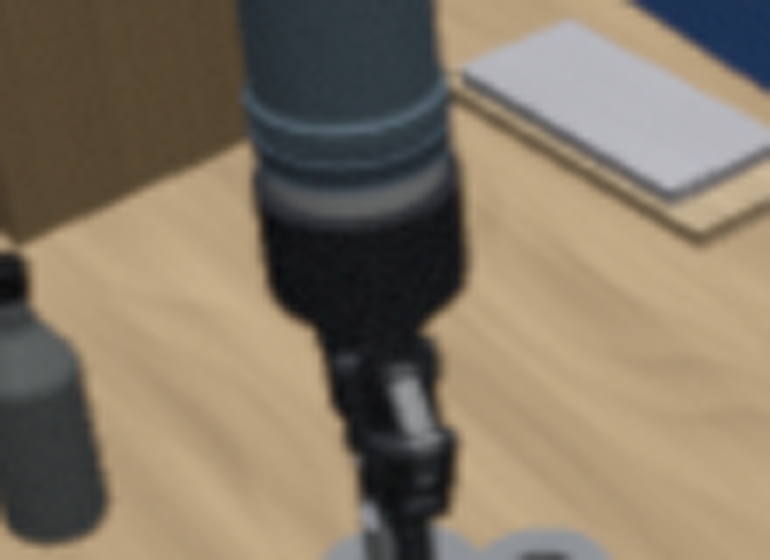

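The cover is held: its weight reads -4.8 N and the flange is under the fingers. I'll carry it over the bed.

```bash
python3 -m pendant '[[5,-20,0,0],[18,-60,0,0],[32,-105,0,0],[46,-150,0,0],[60,-195,0,0],[74,-240,0,0],[87,-285,0,0],[98,-323,0,0],[106,-348,0,0],[109,-359,0,0]]' 1 30
python3 -m pendant '[[0,0,-10,0],[0,0,-25,0],[0,0,-40,0],[0,0,-50,0],[0,0,-55,0],[0,0,-55,0]]'
python3 - <<'E'
from h import *
p,d=arm.capture("side");cv2.imwrite("pics/side4.png",p);crop("s",p,265,165,120,110,6,"side4c.png")
E
```

```text
t: 4.9
ee_pos: [0.5799, -0.1867, 0.1583]
eef_rot: [-89.7, 0.2, 74.6]
force: [-0.6, -0.0, -4.0]
opening: 0.0238
t: 5.5
ee_pos: [0.5813, -0.1812, 0.1049]
eef_rot: [-89.8, -0.0, 75.0]
force: [-1.1, -0.5, -4.5]
opening: 0.024
```

View pics/side4c.png

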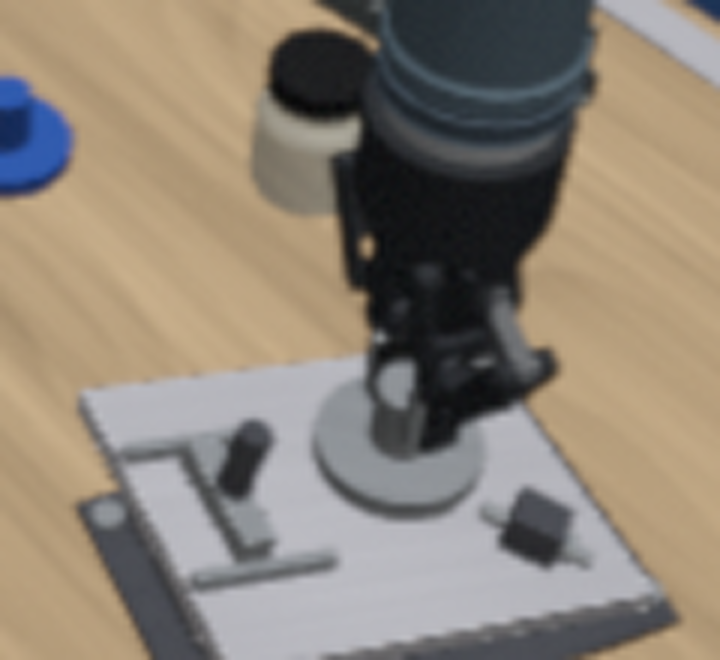

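The cover hangs over the bed clear of the stops and keeper. I'll lower it in small steps with a light grip so it can pivot flat.

```bash
python3 -m pendant '[[0,0,-6,0],[0,0,-12,0],[0,0,-15,0],[0,0,-16,0],[0,0,-16,0]]' 1 20
python3 -m pendant '[[0,0,-1,0],[0,0,-2,0],[0,0,-2,0]]' 
python3 -m pendant '[[0,0,-1,0],[0,0,-2,0],[0,0,-2,0]]' 
python3 -m pendant '[[0,0,-1,0],[0,0,-2,0],[0,0,-2,0]]' 
```

```text
t: 6.05
ee_pos: [0.582, -0.1823, 0.0901]
eef_rot: [-90.0, 0.0, 74.9]
force: [0.5, 0.0, -4.7]
opening: 0.0241
t: 6.35
ee_pos: [0.5822, -0.1823, 0.0883]
eef_rot: [-90.0, -0.0, 74.9]
force: [-0.1, 0.3, -5.7]
opening: 0.0239
t: 6.65
ee_pos: [0.5828, -0.1825, 0.0871]
eef_rot: [-90.1, -0.0, 74.9]
force: [0.3, 0.9, -0.9]
opening: 0.0239
t: 6.95
ee_pos: [0.5841, -0.1829, 0.0857]
eef_rot: [-90.2, -0.0, 74.9]
force: [3.2, -0.6, 3.6]
opening: 0.0241
```

```bash
python3 -m pendant '[[0,0,-1,0],[0,0,-2,0],[0,0,-2,0]]' 
python3 -m pendant '[[0,0,-1,0],[0,0,-2,0],[0,0,-2,0]]' 
python3 - <<'E'
from h import *
p,d=arm.capture("side");cv2.imwrite("pics/side5.png",p);crop("s",p,265,165,120,110,6,"side5c.png")
E
```

```text
t: 7.25
ee_pos: [0.5853, -0.1833, 0.0841]
eef_rot: [-90.4, 0.0, 74.9]
force: [2.6, -0.7, 4.7]
opening: 0.0243
t: 7.55
ee_pos: [0.5864, -0.1835, 0.0826]
eef_rot: [-90.5, 0.0, 75.0]
force: [5.2, -1.5, 5.4]
opening: 0.0243
```

View pics/side5c.png

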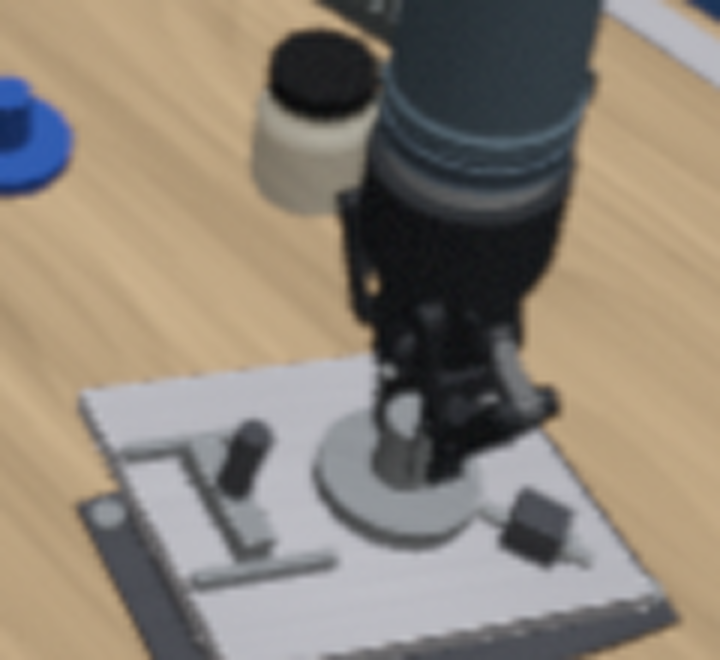

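The cover is pivoting onto the bed: the flange is nearly parallel to it, with the rim at crop (470,530) still slightly high. I'll keep lowering.

```bash
python3 -m pendant '[[0,0,-1,0],[0,0,-2,0],[0,0,-2,0]]' 
python3 -m pendant '[[0,0,-1,0],[0,0,-2,0],[0,0,-2,0]]' 
python3 -m pendant '[[0,0,-1,0],[0,0,-2,0],[0,0,-2,0]]' 
python3 - <<'E'
from h import *
p,d=arm.capture("side");cv2.imwrite("pics/side6.png",p);crop("s",p,265,165,120,110,6,"side6c.png")
E
```

```text
t: 7.9
ee_pos: [0.5874, -0.1838, 0.0811]
eef_rot: [-90.7, 0.0, 75.0]
force: [4.7, -1.5, 6.0]
opening: 0.0243
t: 8.2
ee_pos: [0.5882, -0.1841, 0.0796]
eef_rot: [-90.8, 0.0, 75.0]
force: [6.2, -2.1, 5.7]
opening: 0.024
t: 8.5
ee_pos: [0.5891, -0.1843, 0.078]
eef_rot: [-90.9, 0.0, 75.0]
force: [5.8, -1.6, 6.0]
opening: 0.0244
```

View pics/side6c.png

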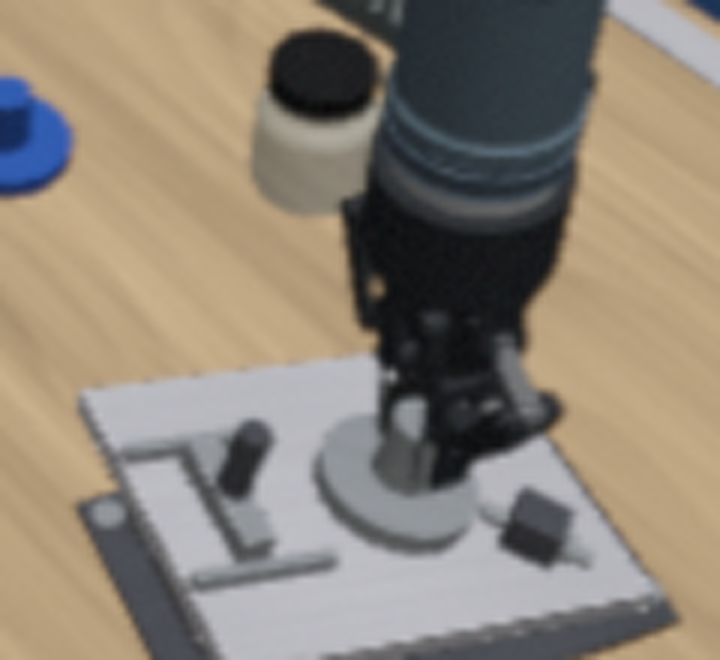

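```bash
python3 -m pendant '[[0,0,-1,0],[0,0,-2,0],[0,0,-2,0]]' 
python3 -m pendant '[[0,0,-1,0],[0,0,-2,0],[0,0,-2,0]]' 
python3 - <<'E'
from h import *
p,d=arm.capture("side");cv2.imwrite("pics/side7.png",p);crop("s",p,265,165,120,110,6,"side7c.png")
E
```

```text
t: 8.85
ee_pos: [0.5893, -0.1844, 0.0775]
eef_rot: [-90.9, -0.0, 74.9]
force: [4.7, -1.5, 12.3]
opening: 0.0246
t: 9.15
ee_pos: [0.5894, -0.1844, 0.0774]
eef_rot: [-90.8, -0.1, 74.9]
force: [0.1, 0.0, 23.2]
opening: 0.0243
```

View pics/side7c.png

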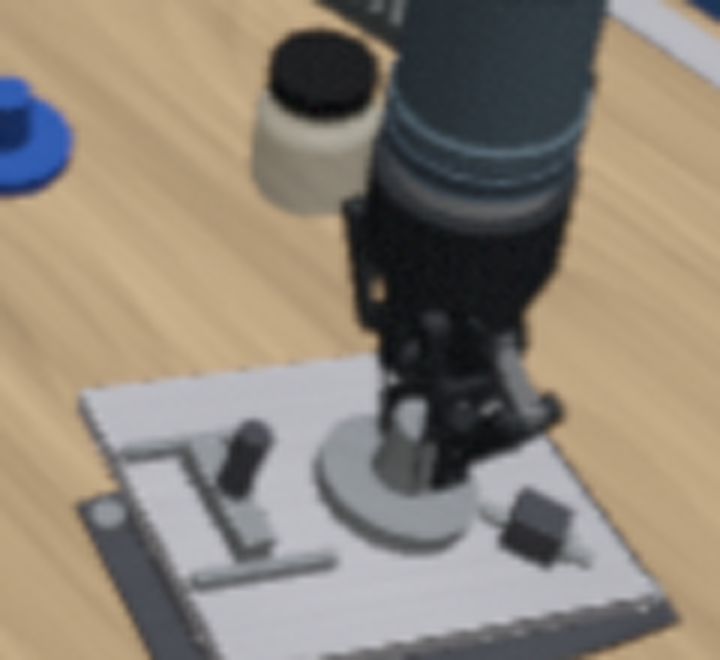

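The upward force now rises with no further descent, so the cover lies flat. It's at about bed x=3, y=0. I'll relieve the pressure, then drag it gently downhill under the light grip while watching the forces.

```bash
python3 -m pendant '[[3,-1,3,0],[7,-2,5,0],[7,-2,5,0],[7,-2,5,0]]' - 20
python3 -m pendant '[[1,0,0,0],[2,-0.5,-0.5,0],[2,-0.5,-0.5,0]]' 
python3 -m pendant '[[1,0,0,0],[2,-0.5,-0.5,0],[2,-0.5,-0.5,0]]' 
```

```text
t: 9.6
ee_pos: [0.5895, -0.1845, 0.0774]
eef_rot: [-90.0, -0.1, 74.9]
force: [-3.6, 1.5, 12.8]
opening: 0.0242
t: 9.9
ee_pos: [0.5896, -0.1845, 0.0774]
eef_rot: [-89.7, -0.1, 74.9]
force: [-8.0, 3.0, 19.1]
opening: 0.0249
t: 10.2
ee_pos: [0.591, -0.1849, 0.0769]
eef_rot: [-89.7, -0.1, 74.9]
force: [-9.2, 2.8, 20.1]
opening: 0.0243
```

```bash
python3 -m pendant '[[1,0,2,0],[2,-0.5,3,0],[2,-0.5,3,0]]' 
python3 -m pendant '[[1,0,0,0],[2,-0.5,-0.5,0],[2,-0.5,-0.5,0]]' 
python3 -m pendant '[[1,0,0,0],[2,-0.5,-0.5,0],[2,-0.5,-0.5,0]]' 
```

```text
t: 10.5
ee_pos: [0.5912, -0.185, 0.077]
eef_rot: [-89.5, -0.1, 74.9]
force: [-7.1, 3.1, 8.9]
opening: 0.0242
t: 10.8
ee_pos: [0.5914, -0.185, 0.0769]
eef_rot: [-89.2, -0.1, 74.9]
force: [-11.6, 4.2, 14.9]
opening: 0.0242
t: 11.1
ee_pos: [0.5917, -0.185, 0.0769]
eef_rot: [-89.0, -0.2, 74.9]
force: [-15.7, 5.4, 21.5]
opening: 0.024
```

The downhill reaction is about 21 N, which is beyond bed friction, so something is in contact. I'll relax a little and nudge it sideways each way.

```bash
python3 -m pendant '[[-3,1,2,0],[-5,1.2,3,0],[-5,1.2,3,0]]' 
python3 -m pendant '[[0,2,0,0],[1,4,0,0],[1,4,0,0]]' 
python3 -m pendant '[[0.5,2,0,0],[1,4,0,0],[1,4,0,0]]' 
python3 -m pendant '[[-1,-3,0,0],[-2,-8,0,0],[-2,-8,0,0]]' 
python3 -m pendant '[[-0.5,-2,0,0],[-1,-4,0,0],[-1,-4,0,0]]' 
python3 -m pendant '[[-0.5,-2,0,0],[-1,-4,0,0],[-1,-4,0,0]]' 
```

```text
t: 11.4
ee_pos: [0.5916, -0.1846, 0.0773]
eef_rot: [-89.7, -0.0, 75.0]
force: [-2.5, 1.0, -4.7]
opening: 0.0243
t: 11.7
ee_pos: [0.5962, -0.181, 0.079]
eef_rot: [-90.1, -0.0, 75.0]
force: [0.9, 0.5, -5.2]
opening: 0.0242
t: 12.0
ee_pos: [0.5961, -0.1778, 0.0793]
eef_rot: [-90.0, 0.0, 75.0]
force: [-1.6, -0.8, -5.3]
opening: 0.0241
t: 12.3
ee_pos: [0.5939, -0.1835, 0.0791]
eef_rot: [-89.9, -0.2, 75.0]
force: [-1.2, 3.6, -3.1]
opening: 0.0241
t: 12.6
ee_pos: [0.5936, -0.1841, 0.0791]
eef_rot: [-89.8, -0.4, 75.1]
force: [-2.1, 7.9, -1.3]
opening: 0.0245
t: 12.9
ee_pos: [0.5934, -0.1845, 0.0793]
eef_rot: [-89.7, -0.6, 75.2]
force: [-1.3, 12.7, 0.5]
opening: 0.0243
```

It stops against the right screw when pushed towards -y, but moved freely towards +y, and it was lifted about 2 mm. I'll set it down again, then push towards +y and downhill to find the left screw.

```bash
python3 -m pendant '[[1,6,0,0],[2,12,-1,0],[2,14,-3,0],[2,14,-4,0],[2,14,-4,0]]' 
python3 -m pendant '[[0.5,2,0,0],[1,4,0,0],[1,4,0,0]]' 
python3 -m pendant '[[0.5,2,0,0],[1,4,0,0],[1,4,0,0]]' 
```

```text
t: 13.4
ee_pos: [0.5952, -0.1808, 0.0764]
eef_rot: [-90.1, 0.0, 74.9]
force: [0.1, 0.6, 1.0]
opening: 0.0241
t: 13.7
ee_pos: [0.5962, -0.1787, 0.0764]
eef_rot: [-90.2, 0.2, 74.9]
force: [0.4, -4.9, 1.8]
opening: 0.0243
t: 14.0
ee_pos: [0.5961, -0.1778, 0.0766]
eef_rot: [-90.2, 0.4, 74.7]
force: [-1.2, -9.0, 2.4]
opening: 0.0242
```

The left screw is contacted at bed y of about +8 mm and the right at about +1 mm. The seat should therefore be at about (11.5, 5) mm. I'll steer there and push downhill.

```bash
python3 -m pendant '[[2,-5,0,0],[3,-9,-0.5,0],[3,-9,-0.5,0]]' 
python3 -m pendant '[[1.5,-1,0,0],[3,-1,-0.5,0],[3,-1,-0.5,0]]' 
python3 -m pendant '[[1,0,0,0],[3,-1,-0.5,0],[3,-1,-0.5,0]]' 
python3 -m pendant '[[1,0,0,0],[3,-1,0,0],[3,-1,0,0]]' 
```

```text
t: 14.3
ee_pos: [0.5963, -0.1783, 0.0761]
eef_rot: [-89.5, -0.2, 74.9]
force: [-9.6, 2.5, 15.0]
opening: 0.0241
t: 14.6
ee_pos: [0.5966, -0.1785, 0.0761]
eef_rot: [-89.1, -0.3, 75.0]
force: [-16.3, 5.2, 22.5]
opening: 0.0242
t: 14.9
ee_pos: [0.5971, -0.1788, 0.0761]
eef_rot: [-88.8, -0.3, 75.0]
force: [-20.9, 6.7, 30.4]
opening: 0.0241
t: 15.2
ee_pos: [0.5985, -0.1805, 0.076]
eef_rot: [-88.6, -0.3, 75.0]
force: [-22.7, 6.9, 30.7]
opening: 0.0239
```

It slid round to (20.0, 5.9) mm in horizontal bed axes, close to the predicted seat. I'll take off the vertical load and nudge sideways while pressing downhill lightly.

```bash
python3 -m pendant '[[-2,0,2,0],[-4,1,3,0],[-4,1,3,0]]' 
python3 -m pendant '[[0,-2,0,0],[-1,-4,0,0],[-1,-4,0,0]]' 
python3 -m pendant '[[0,-2,0,0],[-1,-4,0,0],[-1,-4,0,0]]' 
python3 -m pendant '[[0,4,0,0],[2,8,0,0],[2,8,0,0]]' 
python3 -m pendant '[[0,2,0,0],[1,4,0,0],[1,4,0,0]]' 
```

```text
t: 15.5
ee_pos: [0.5981, -0.1805, 0.076]
eef_rot: [-89.2, -0.1, 75.0]
force: [-9.1, 1.1, 9.2]
opening: 0.0245
t: 15.8
ee_pos: [0.5982, -0.181, 0.0759]
eef_rot: [-89.1, -0.4, 75.1]
force: [-9.9, 4.7, 11.1]
opening: 0.0241
t: 16.1
ee_pos: [0.5983, -0.1813, 0.076]
eef_rot: [-89.1, -0.6, 75.2]
force: [-8.1, 9.2, 11.5]
opening: 0.0245
t: 16.4
ee_pos: [0.5983, -0.1809, 0.0758]
eef_rot: [-89.2, -0.1, 75.0]
force: [-10.6, 1.3, 8.8]
opening: 0.0246
t: 16.7
ee_pos: [0.5983, -0.1806, 0.0759]
eef_rot: [-89.2, 0.2, 74.8]
force: [-10.6, -3.0, 8.3]
opening: 0.024
```

It stays put under nudges of about ±5–9 N both ways. I'll ease off, release, retreat and look.

```bash
python3 -m pendant '[[-1,-1,0,0],[-3,-2,0.5,0],[-3,-2,0.5,0]]' 
python3 -m pendant '[[0,0,0,0],[0,0,0,0],[0,0,0,0],[0,0,0,0]]' -1
python3 -m pendant '[[0,0,10,0],[0,0,30,0],[0,0,60,0],[0,0,100,0],[-40,10,130,0],[-85,25,140,0],[-130,40,140,0],[-170,60,140,0],[-200,70,140,0],[-200,70,140,0]]' -1
python3 - <<'E'
from h import *
for n in("top","side"):
    p,d=arm.capture(n);cv2.imwrite(f"pics/{n}8.png",p)
    if n=="top": crop(n,p,285,150,80,90,6,"top8c.png")
    else: crop(n,p,270,205,120,90,6,"side8c.png")
E
```

```text
t: 17.0
ee_pos: [0.5978, -0.1806, 0.0758]
eef_rot: [-89.5, 0.0, 74.9]
force: [-6.8, -2.6, 1.6]
opening: 0.0243
t: 17.4
ee_pos: [0.6031, -0.1798, 0.0775]
eef_rot: [-90.1, -0.0, 75.0]
force: [-0.3, -0.6, -0.0]
opening: 0.0804
t: 18.4
ee_pos: [0.3979, -0.1092, 0.2169]
eef_rot: [-89.8, -0.2, 75.0]
force: [0.8, -1.0, -0.2]
opening: 0.0853
```

View pics/top8c.png

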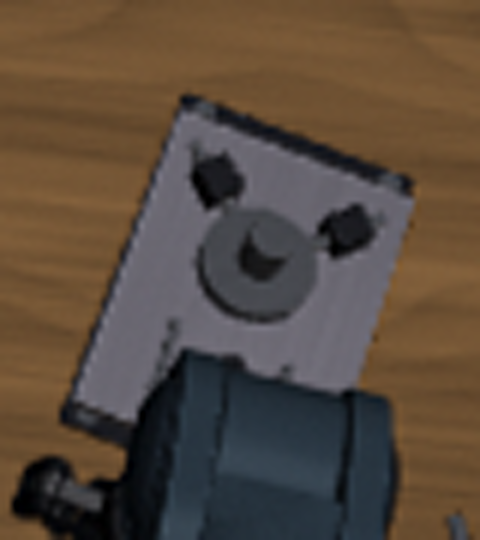

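View pics/side8c.png

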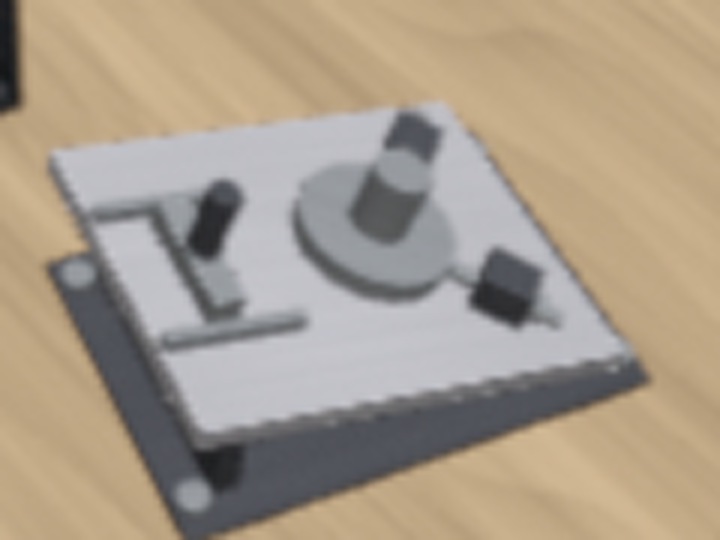

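The cover lies flat, hub up, with its rim at both screw tips: (232,205) and (318,240) in the top crop, and (455,275) in the side crop. Next is the keeper. I'll locate its post.

```bash
python3 - <<'E'
from h import *
y=np.radians(-15);Rz=np.array([[np.cos(y),-np.sin(y),0],[np.sin(y),np.cos(y),0],[0,0,1]])
Ry=np.array([[C,0,S],[0,1,0],[-S,0,C]]);R=Rz@Ry;o=np.array([.5777,-.181,.058])
def onbed(n,u,v,h):
    a,d=ray(n,u,v);a=R.T@(a-o);d=R.T@d;return a+d*(h-a[2])/d[2]
f=lambda n,ox,oy,a,b,k=6:(n,ox+(a+.5)/k-.5,oy+(b+.5)/k-.5)
print("post top side",onbed(*f("side",270,205,226,190),.048)*1e3)
print("post top top ",onbed(*f("top",285,155,232,335),.048)*1e3)
print("hub top side",onbed(*f("side",270,205,405,168),.044)*1e3)
print("flange side",onbed(*f("side",270,205,376,228),.012)*1e3)
print("flange top",onbed(*f("top",285,150,259,264),.012)*1e3)
# from post axis: contact world target
for x in(-83,):print(o+R@np.array([x,0,20])*1e-3, "bed dir",R[:,0])
E
```

```text
post top side [-79.20652413   3.08796345  48.        ]
post top top  [-78.16974308   2.97719007  48.        ]
hub top side [ 9.34648276  4.26814737 44.        ]
flange side [ 5.7343226   0.64803482 12.        ]
flange top [ 6.91276334  2.54184025 12.        ]
[ 0.50458317 -0.16140841  0.09748543] bed dir [ 0.9372337  -0.25113101 -0.2419219 ]
```

The post axis is at about bed x=-80, y=+3, so the keeper is at about 8 mm. I'll shut the gripper and come down uphill of the post.

```bash
python3 -m pendant '[[20,-10,0,0],[50,-26,0,0],[70,-37,0,0],[77,-42,0,0],[77,-42,-20,0],[77,-42,-50,0],[77,-42,-75,0],[77,-42,-90,0],[77,-42,-97,0],[77,-42,-97,0]]' 1 30
python3 - <<'E'
from h import *
p,d=arm.capture("side");cv2.imwrite("pics/side9.png",p);crop("s",p,250,165,130,110,6,"side9c.png")
E
```

```text
t: 19.5
ee_pos: [0.4787, -0.1527, 0.1195]
eef_rot: [-89.9, 0.0, 74.9]
force: [-0.1, -0.2, -0.1]
opening: 0.0001
```

View pics/side9c.png

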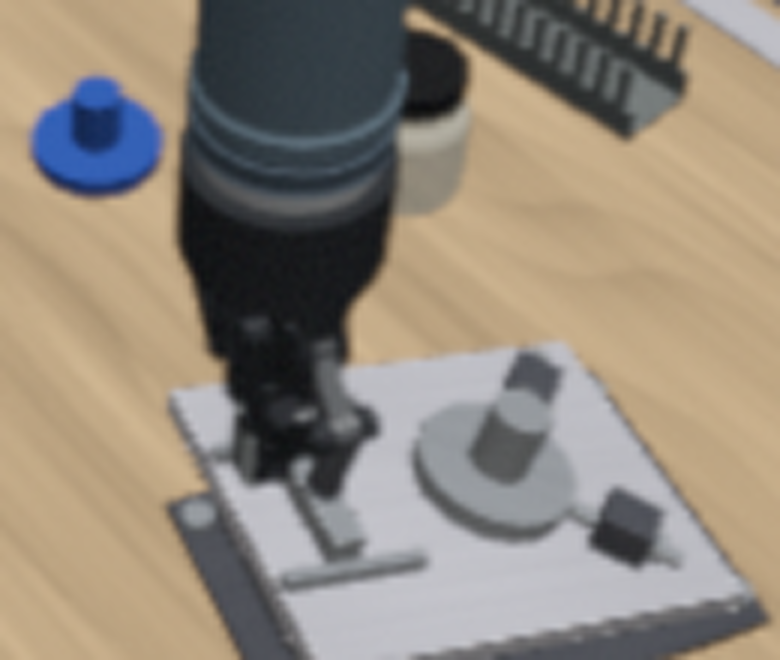

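The fingers are uphill of the post, well above the bar. I'll lower and advance.

```bash
python3 -m pendant '[[0,0,-8,0],[0,0,-15,0],[0,0,-19,0],[0,0,-19,0]]' 
python3 -m pendant '[[2,-0.5,0,0],[5,-1.3,0,0],[8,-2,-0.5,0],[10,-2.6,-1,0],[10,-2.6,-1,0]]'
python3 -m pendant '[[2,-0.5,-0.5,0],[5,-1.3,-1.2,0],[8,-2.1,-2,0],[10,-2.6,-2.5,0],[10,-2.6,-2.5,0]]'
python3 - <<'E'
from h import *
p,d=arm.capture("side");cv2.imwrite("pics/side10.png",p);crop("s",p,250,165,130,110,6,"side10c.png")
E
```

```text
t: 19.95
ee_pos: [0.4786, -0.1525, 0.1006]
eef_rot: [-89.9, 0.0, 74.9]
force: [-0.7, 0.4, 0.1]
opening: -0.0004
t: 20.45
ee_pos: [0.4897, -0.1554, 0.1004]
eef_rot: [-90.0, 0.0, 75.0]
force: [0.3, -0.2, 0.4]
opening: -0.0002
t: 20.95
ee_pos: [0.4992, -0.158, 0.0976]
eef_rot: [-90.0, 0.0, 74.9]
force: [-1.1, 0.2, 0.3]
opening: -0.0002
```

View pics/side10c.png

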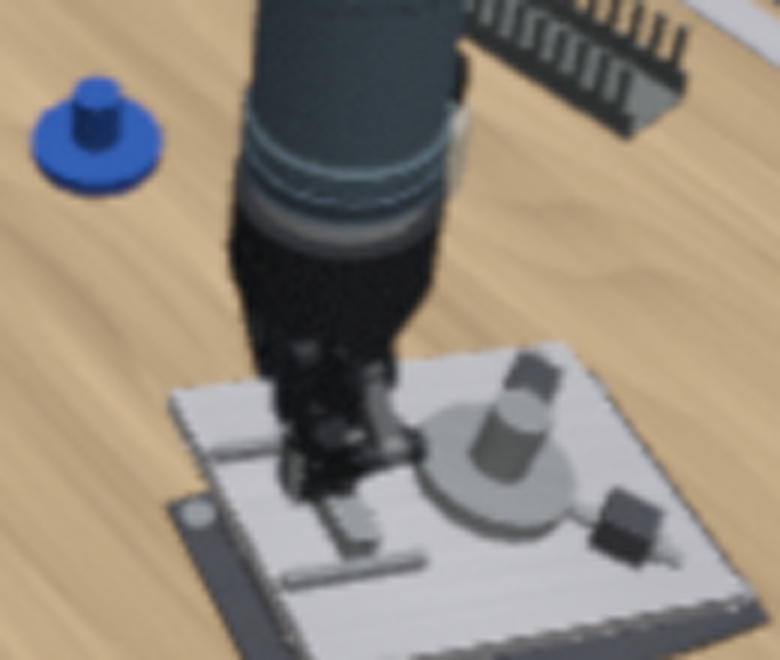

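The keeper is moving: its bar end went from (345,555) to (358,550). I'll continue, slowing near the rim.

```bash
python3 -m pendant '[[2,-0.5,-0.5,0],[5,-1.3,-1.2,0],[8,-2.1,-2,0],[11,-2.9,-2.7,0],[14,-3.7,-3.5,0],[17,-4.5,-4.2,0],[20,-5.3,-5,0],[23,-6.1,-5.7,0],[25,-6.6,-6.2,0],[25,-6.6,-6.2,0]]'
python3 -m pendant '[[2,-0.5,-0.5,0],[4,-1,-1,0],[6,-1.5,-1.5,0],[6,-1.5,-1.5,0]]'
python3 - <<'E'
from h import *
p,d=arm.capture("side");cv2.imwrite("pics/side11.png",p);crop("s",p,250,165,130,110,6,"side11c.png")
E
```

```text
t: 22.0
ee_pos: [0.5247, -0.1646, 0.0914]
eef_rot: [-90.0, 0.0, 74.9]
force: [-1.9, 0.0, -1.3]
opening: 0.0001
t: 22.4
ee_pos: [0.5307, -0.166, 0.0901]
eef_rot: [-90.0, 0.0, 74.9]
force: [-2.3, -0.4, -0.9]
opening: 0.0004
```

View pics/side11c.png

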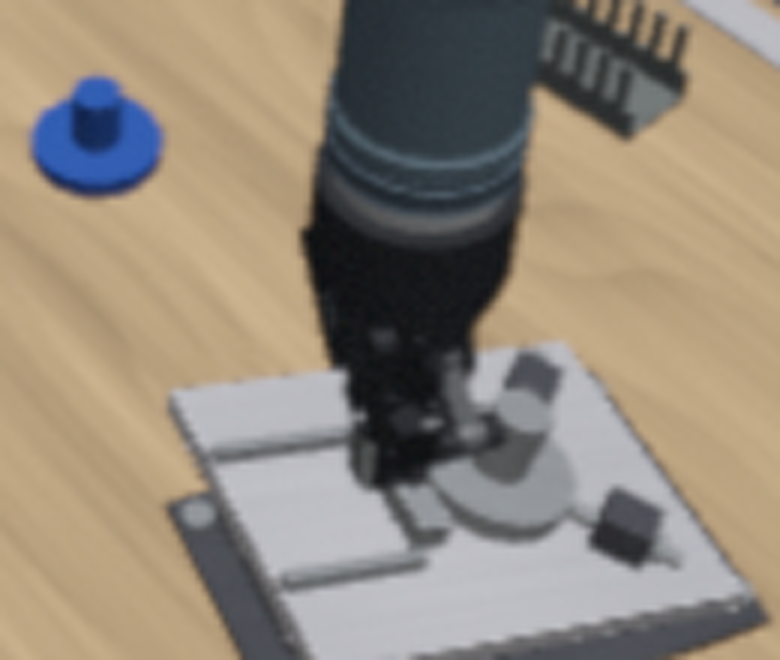

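The keeper bar is close to the rim. I'll take small steps and watch for a rise in force.

```bash
python3 -m pendant '[[1,-0.2,-0.2,0],[2,-0.5,-0.5,0],[2,-0.5,-0.5,0]]'
python3 -m pendant '[[1,-0.2,-0.2,0],[2,-0.5,-0.5,0],[2,-0.5,-0.5,0]]'
python3 -m pendant '[[1,-0.2,-0.2,0],[2,-0.5,-0.5,0],[2,-0.5,-0.5,0]]'
```

```text
t: 22.75
ee_pos: [0.5325, -0.1664, 0.0896]
eef_rot: [-90.0, -0.0, 75.0]
force: [-1.8, -0.5, -0.3]
opening: 0.0001
t: 23.05
ee_pos: [0.5345, -0.167, 0.0891]
eef_rot: [-90.0, 0.0, 74.9]
force: [-2.6, 0.0, 0.5]
opening: -0.0001
t: 23.35
ee_pos: [0.5353, -0.1673, 0.0887]
eef_rot: [-89.9, -0.0, 74.9]
force: [-5.6, 0.3, 3.5]
opening: -0.0
```

```bash
python3 -m pendant '[[1,-0.2,-0.2,0],[2,-0.5,-0.3,0],[2,-0.5,-0.3,0]]'
python3 -m pendant '[[1,-0.2,-0.2,0],[2,-0.5,-0.3,0],[2,-0.5,-0.3,0]]'
python3 - <<'E'
from h import *
p,d=arm.capture("side");cv2.imwrite("pics/side12.png",p);crop("s",p,250,165,130,110,6,"side12c.png")
E
```

```text
t: 23.65
ee_pos: [0.5356, -0.1674, 0.0885]
eef_rot: [-89.6, -0.1, 74.9]
force: [-9.2, 1.3, 7.6]
opening: 0.0
t: 23.95
ee_pos: [0.5359, -0.1674, 0.0883]
eef_rot: [-89.4, -0.1, 74.9]
force: [-12.2, 2.9, 12.9]
opening: 0.0002
```

View pics/side12c.png

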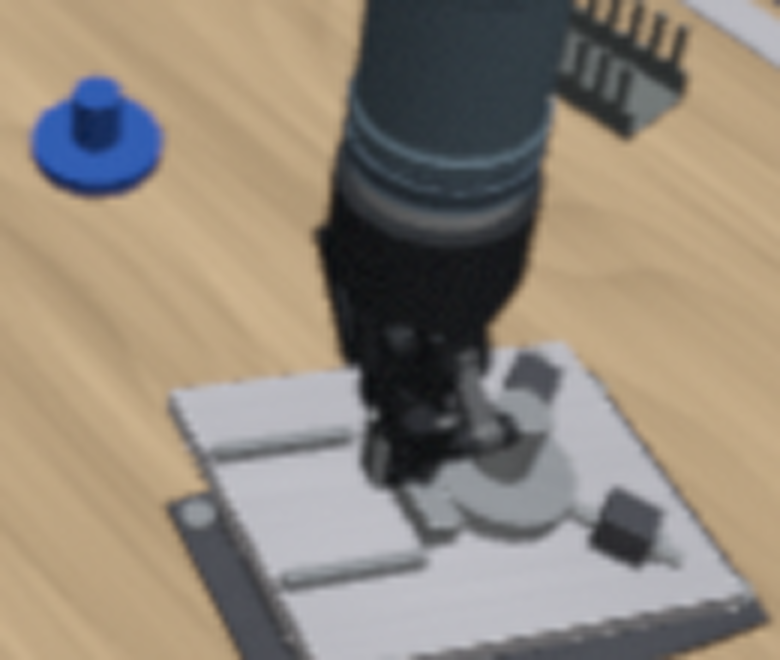

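The keeper bears on the rim: force rose to about 15 N within 0.6 mm of travel. I'll back off uphill and up, then inspect.

```bash
python3 -m pendant '[[-4,1,1,0],[-8,2,2,0],[-14,4,4,0],[-20,5,8,0],[-24,6,30,0],[-28,8,60,0],[-60,30,100,0],[-100,60,120,0],[-120,100,120,0],[-120,130,120,0]]'
python3 -m pendant '[[-10,40,0,0],[-20,85,0,0],[-30,130,0,0],[-35,175,0,0],[-40,200,0,0],[-40,200,0,0]]'
python3 - <<'E'
from h import *
for n in("top","side"):
    p,d=arm.capture(n);cv2.imwrite(f"pics/{n}13.png",p)
    if n=="top": crop(n,p,290,155,72,85,7,"top13c.png")
    else: crop(n,p,270,205,120,90,6,"side13c.png")
E
```

```text
t: 25.0
ee_pos: [0.4176, -0.037, 0.2089]
eef_rot: [-90.1, -0.2, 74.9]
force: [1.0, 0.6, -0.6]
opening: 0.0001
t: 25.6
ee_pos: [0.3794, 0.166, 0.2087]
eef_rot: [-90.1, -0.1, 75.4]
force: [-0.2, -0.4, 1.3]
opening: 0.0004
```

View pics/top13c.png

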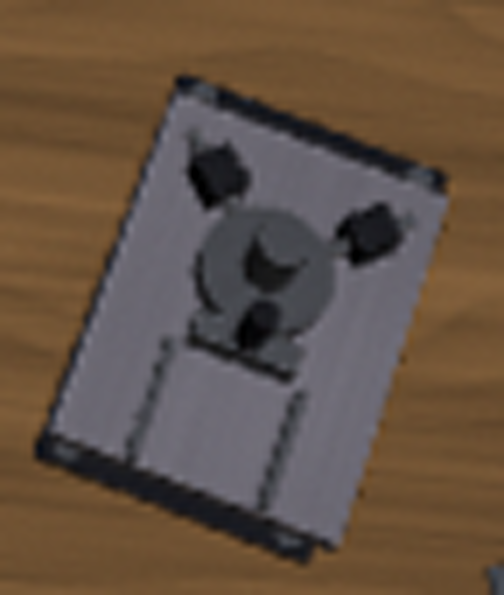

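View pics/side13c.png

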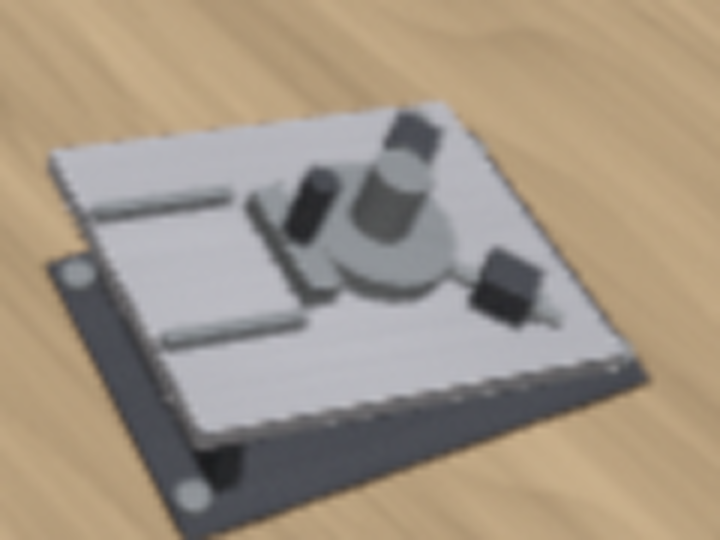

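View pics/top13.png

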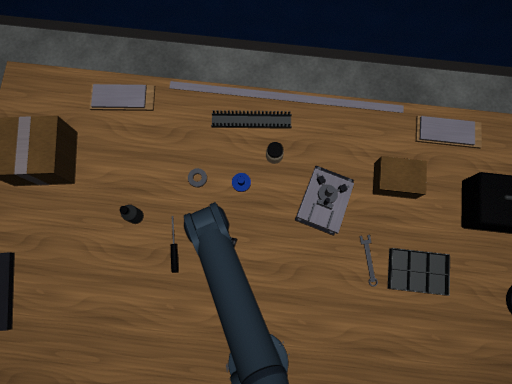

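The top view shows the cover's rim at both screw tips, (232,208) and (338,247) in the crop, and the keeper against it. The side view shows it flat with the hub up. The ring, spanner, screwdriver, jar and bottle are where they started. I'll hand in.

```bash
python3 -m pendant '[[0,0,0,0],[0,0,0,0],[0,0,0,0]]'; python3 - <<'E'
from bench import arm
print(arm.finish_job())
E
```

```text
t: 26.0
ee_pos: [0.3805, 0.1604, 0.208]
eef_rot: [-90.0, -0.0, 74.8]
force: [0.2, -0.1, 0.2]
opening: 0.0001
the job is handed in; nothing more can be done
None
```

The cover is flat on the bed, hub up and resting on both stop screws, with the keeper slid down against its rim. I handed the job in at 26 s with the arm clear of everything.

**Placing:** I gripped the hub and lowered the cover so that it pivoted flat onto the bed. Then I nudged it downhill and sideways. It jammed briefly on the left screw, then slid home.

**Seating check:** With a light downhill load, sideways nudges of about 6 N each way moved it less than 1 mm, so I take it to be on both screws. I let go before moving the keeper.

**Keeper:** I pushed it by its post until it met the rim. The force then rose from about 2 N to about 15 N within 0.6 mm of travel, and the cover did not visibly move.

**Last pictures:** They show the rim at both screw tips, the keeper against the rim, and the ring, spanner, screwdriver, jar and bottle where they started.

**What I could not confirm:**
- **Small gaps:** At about 3.5 mm per pixel, the pictures cannot rule out a sub-millimetre gap at a screw. Contact there rests on the force readings taken before I let go, and I did not repeat them after the keeper was set.
- **Position offset:** My estimate of the bed's sideways position disagreed with the keeper post by about 3 mm. I relied on touch for the final seating.
- **Orange look-alike:** The arm hid it in the last top picture, so I did not see it again; the arm only passed above it, about 0.2 m up.

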